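# Crack open the stuck feed-canister cap in the nursery

## Robot

A 7-joint arm with a two-finger parallel gripper is mounted at the origin on the work surface. World frame = base frame: x ahead of the robot, y to its left, z up, the work surface at z = 0. Lengths are in m, angles in rad, forces in N, time in s.
With the tool pointing down it reaches from about 0.4 to 0.9 m from the base axis. Payload 5.5 kg.
Tool frame: the origin (TCP) lies at the very end of the fingers, on their centre line; the grasp point (between the pads) lies 19 mm behind it; x points along the fingers, y is the direction in which the jaws open and shut, and the axes are right-handed (so a half turn about x gives the same grasp; the last joint's range is limited). The gripper opens to 85 mm and grips with 20 to 120 N. Pads are 22 mm wide; open, the fingers measure 114 mm over their backs; the gripper's body (76 mm by 85 mm) begins 54 mm behind the grasp point. The pads swing forward as they close: fully open they stand 13 mm farther back than shut.
Start: joints at [1.52, 0.501, -0.427, 1.55, 0.221, 1.138, -0.21], TCP at [0.201, -0.618, 0.231] pointing down, gripper open.
Joint ranges: [-2.88, 2.88], [-0.31, 2.03], [-1.54, 1.56], [0.2, 2.42], [-1.41, 4.55], [0.19, 2.02], [-2.57, 2.57]. Speed limits (rad/s): [2.57, 2.57, 3.14, 3.14, 3.14, 3.14, 3.14].

## Interface

Orientations are given as a rotation vector (axis times angle).
In Python, from plant import ctrl gives the robot as it stands.
- The arm moves only by the shell command python3 -m creep 'ROWS' [FORCE]. ROWS is JSON, a list of rows, each a list of 7 numbers: the gripper's target within -1 to 1 (shut at 1, half-way at 0, fully open at -1), then the shift along the tool's x, y, z in m, then the turn, a rotation vector about the tool's x, y, z in rad. A call has 1 to 20 rows; each row is the pose to reach, as a shift and turn from the pose commanded when the call began, along the tool's axes at that moment; what a row does not reach only later rows make up. A row lasts 1/12 s, in which the tool goes at most 41.7 mm and 7.16 degrees, less where a joint would pass 70% of its speed; a pose out of reach is approached as far as the arm can. A call with a gripper value outside its range is refused whole. The fingers move at their own pace and stop on an object; FORCE is the grip in N (left out, the last holds). Time passes only in rows, so rows that repeat a pose let the fingers close. It gives the time, the measured TCP pose, the force and the opening at its end, in the units of the state.
- ctrl.sense(): the state, without advancing time (a new reading comes with each control period).
- ctrl.camera(name): name is "scene" or "top" or "wrist"; returns a dict with "pixels" (420x560x3 uint8, blue, green, red), "z_map" (420x560 float32, m along the optical axis (not along the pixel's ray), 0 where there is no reading), "fx", "fy", "cx", "cy" (pixels), "rvec" (rotation vector, rad) and "tvec" (3), from world to camera coordinates, as OpenCV has them; the wrist camera has in their place "T_tool_cam" (4x4, takes a point from camera to tool coordinates, whose origin is the TCP and whose axes are the tool frame's). Camera axes: x right, y down, z forward; pixel columns grow to the right and rows downward; lengths in m; the calibration is good to about 2 mm. The wrist camera is an equidistant fisheye: a pixel r from the principal point sees the ray r / f radians off the axis. A picture is of the moment at which its call begins: read the wrist's pose just before it.
- ctrl.hand_in(): hands the job in, once; it reports no verdict.
The state is a dict: "time_s": time; "q": joint angles; "joint_vel": joint speeds; "joint_efforts": joint torques, N m; "position": TCP position; "tcp_rot": TCP orientation; "force": force on the tool from outside, world axes, zero at the start; "wrist_torque": the same for the moment, N m; "opening": opening from 0.0 (shut) to 1.0 (fully open).
Only numpy, scipy, OpenCV 4.12 (cv2) and the standard library are available. Lean on these libraries where they do the work, as an engineer would, in place of code of your own. Each camera call takes 0.05 s, during which the arm holds its last target. There are 200 camera calls.

## Task

The magenta cap of the plant-feed canister clamped to the bench is stuck with dried feed. Grip it firmly, break it loose with a short hard anticlockwise twist and carry on to about a quarter turn while it still sits on the neck, then lift it off and set it down the right way up in the green tray. Leave the loose canister with the yellow cap where it stands.

Things in the scene. Friction and masses are not known exactly. Their poses are not given: they have to be found in the camera images.
- cap_mid (a point): Centre of the magenta ribbed bayonet cap, round, 50 mm across, 32 mm high, 50 g; white line on its flat top along its +x; z up. It starts on the canister's neck, its x along the canister's. Stuck: the first 25 degrees take about 0.45 N m (grip firmly, 40 N or more), then it turns freely, without rising. It opens anticlockwise seen from above: turn 60 to 100 degrees (stop at about 115).
- canister: White square canister with a magenta band, 90 x 90 mm, shoulder 150 mm high, fixed to the bench in a dark steel cradle (124 x 124 mm, 36 mm high). Origin: centre of its underside, z up. The neck is on its axis; cap underside 156 mm, cap top 188 mm, bare neck top 170 mm high. Lugs hold the cap down until it is turned 50 degrees; a stop prevents clockwise turning.
- tray_in (a point): Centre of the inner floor (5 mm above the bench) of the shallow green square tray, 170 x 170 mm outside, walls 5 mm thick and 22 mm high, fixed to the bench. x and y run along its sides.
- spare: Bystander: a loose full canister (1.1 kg) of the same shape, 188 mm high, with a yellow band and yellow cap, not in a cradle. Origin at the centre of its underside. Leave it where it is.
Mind the look-alikes: they are no part of the job. Of the things that look like the part that bears cap_mid, the larger one is meant.

How it is judged:
By the outcome, as a careful person would: the job done as asked, in the order asked, and still so for the second after the job is handed in, with the robot touching nothing.
It also fails if it takes over 45 s, if anything falls off the work surface, if the arm or the gripper's body presses on something with over 40 N, if the wrist force passes 120 N, or if a joint passes its speed limit or range.

## Working session

There is one attempt and no reset: what is moved stays moved. The work goes in short steps, Python scripts to look and compute and a shell command to move; the robot and the scene stay as the last step left them, time stands still between calls to the robot, and variables do not carry over. Pictures are saved under pics/ and viewed, about 8 in all and at most 12, crops included, and the job is handed in when it is done.

```bash
ls; mkdir -p pics; cat > h.py <<'E'
import numpy as np, cv2
from scipy.spatial.transform import Rotation as R
from plant import ctrl
def world(c):
    z=c["z_map"];v,u=np.mgrid[:420,:560]
    p=np.stack([(u-c["cx"])/c["fx"]*z,(v-c["cy"])/c["fy"]*z,z],-1)
    M=R.from_rotvec(np.ravel(c["rvec"])).as_matrix()
    return (p-np.ravel(c["tvec"]))@M
E
python3 - <<'E'
from h import *
s=ctrl.sense();print({k:np.round(v,3).tolist() for k,v in s.items()})
print(R.from_rotvec(s["tcp_rot"]).as_matrix().round(3))
a=ctrl.camera("top");b=ctrl.camera("scene")
np.save("top.npy",a,allow_pickle=True);np.save("scene.npy",b,allow_pickle=True)
cv2.imwrite("pics/top.png",a["pixels"]);cv2.imwrite("pics/scene.png",b["pixels"])
for n,c in(("top",a),("scene",b)):
    W=world(c);h=cv2.cvtColor(c["pixels"],cv2.COLOR_BGR2HSV)
    for col,lo,hi in(("mag",140,172),("yel",22,34),("grn",40,85)):
        m=cv2.inRange(h,(lo,90,50),(hi,255,255))
        k,l,st,ce=cv2.connectedComponentsWithStats(m)
        for i in range(1,k):
            if st[i,4]>40:
                p=W[(l==i)&(c["z_map"]>0)]
                if len(p): print(n,col,st[i].tolist(),np.percentile(p,[2,50,98],axis=0).round(3).tolist())
E
```

```text
pics
{'time_s': 0.0, 'q': [1.52, 0.502, -0.427, 1.551, 0.221, 1.138, -0.21], 'joint_vel': [0.0, -0.0, -0.001, -0.001, 0.001, 0.0, 0.0], 'joint_efforts': [0.0, -56.951, -5.816, -28.093, 0.011, 0.012, 0.0], 'position': [0.2, -0.618, 0.23], 'tcp_rot': [2.053, 0.327, -2.053], 'force': [-0.285, -0.25, -0.34], 'wrist_torque': [0.019, 0.005, -0.041], 'opening': 1.002}
[[-0.001  0.309 -0.951]
 [ 0.002 -0.951 -0.309]
 [-1.    -0.002 -0.   ]]
top mag [544, 85, 16, 10, 90] [[0.711, -0.546, 0.042], [0.718, -0.517, 0.071], [0.734, -0.502, 0.075]]
top mag [548, 107, 8, 7, 42] [[0.673, -0.557, 0.006], [0.68, -0.512, 0.071], [0.708, -0.506, 0.075]]
top mag [0, 108, 9, 14, 99] [[0.655, 0.477, 0.057], [0.669, 0.482, 0.071], [0.684, 0.494, 0.077]]
top mag [537, 110, 23, 19, 165] [[0.647, -0.525, 0.063], [0.658, -0.498, 0.072], [0.678, -0.486, 0.079]]
top mag [536, 142, 24, 18, 217] [[0.588, -0.552, 0.009], [0.603, -0.496, 0.072], [0.633, -0.48, 0.078]]
top mag [0, 145, 10, 20, 101] [[0.578, 0.469, 0.067], [0.591, 0.479, 0.071], [0.611, 0.485, 0.075]]
top mag [548, 185, 12, 17, 93] [[0.511, -0.517, 0.06
[... 3154 characters left out ...]
1] [[0.441, -0.008, 0.15], [0.475, 0.02, 0.184], [0.487, 0.04, 0.188]]
scene yel [57, 174, 15, 14, 111] [[0.534, -0.515, 0.057], [0.549, -0.497, 0.07], [0.562, -0.487, 0.077]]
scene yel [271, 220, 49, 18, 558] [[0.49, -0.012, 0.07], [0.505, 0.031, 0.086], [0.517, 0.07, 0.1]]
scene yel [548, 260, 9, 8, 42] [[0.378, 0.469, 0.063], [0.39, 0.475, 0.07], [0.394, 0.483, 0.073]]
scene grn [249, 0, 85, 45, 3148] [[-2.249, -1.415, -0.569], [-2.222, -1.035, -0.409], [-2.196, -0.727, -0.255]]
scene grn [476, 15, 84, 59, 1861] [[-2.248, 0.355, -0.562], [-2.224, 0.56, -0.299], [-2.201, 0.802, -0.214]]
scene grn [324, 261, 115, 115, 8676] [[0.481, 0.142, 0.002], [0.57, 0.226, 0.004], [0.65, 0.305, 0.022]]
```

View pics/top.png

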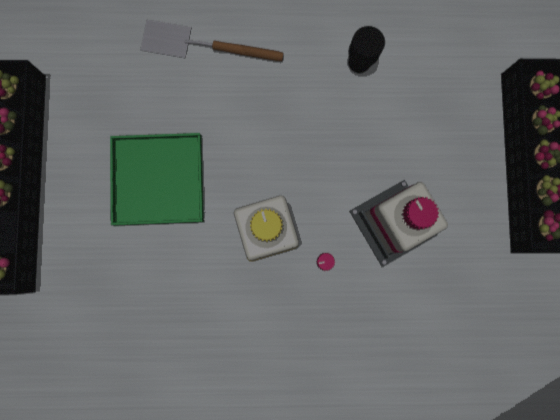

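View pics/scene.png

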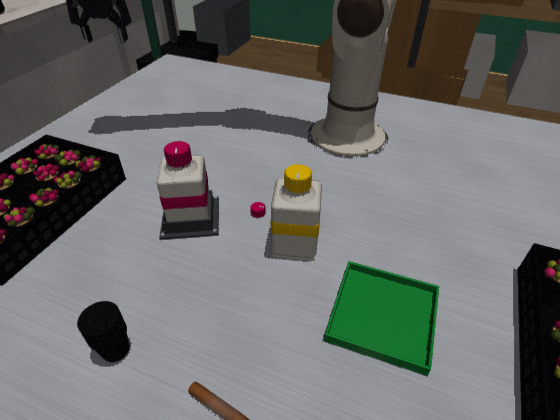

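The top view shows two magenta candidates. One is the ribbed cap on the cradled canister at about (421,212). The other is a small loose magenta knob on the bench at (326,261), about 30 mm across. The cap on the cradled canister is the larger one and sits at z≈0.187, so it fits. The spare's yellow cap is at (266,225) and the green tray at (157,180). I'll confirm this in a crop and measure.

```bash
python3 - <<'E'
from h import *
for n in("top","scene"):
    c=np.load(n+".npy",allow_pickle=True).item();W=world(c);h=cv2.cvtColor(c["pixels"],cv2.COLOR_BGR2HSV)
    # cap tops: rim circle of points near top
    for nm,x,y in(("mag",.478,-.228),("yel",.46,.015)):
        m=(W[...,2]>.182)&(W[...,2]<.195)&(np.hypot(W[...,0]-x,W[...,1]-y)<.04)&(c["z_map"]>0)
        (cx,cy),r=cv2.minEnclosingCircle(W[m][:,:2].astype(np.float32));print(n,nm,"cap",round(cx,4),round(cy,4),"r",round(r,4),np.median(W[m][:,2]).round(4))
        s=(W[...,2]>.14)&(W[...,2]<.155)&(np.hypot(W[...,0]-x,W[...,1]-y)<.07)&(c["z_map"]>0)
        print("  shoulder",cv2.minAreaRect(W[s][:,:2].astype(np.float32)))
        wl=m&(h[...,1]<110)&(h[...,2]>90)
        p=W[wl][:,:2]
        if len(p)>3: print("  line dir",np.degrees(np.arctan2(*(p.mean(0)-[cx,cy])[::-1])).round(1),len(p),p.mean(0).round(3))
    g=cv2.inRange(h,(40,90,30),(85,255,255))>0
    g&=(abs(W[...,2])<.03)&(W[...,0]>.3)
    print(n,"tray",cv2.minAreaRect(W[g][:,:2].astype(np.float32)))
    if n=="top": cv2.imwrite("pics/crop.png",cv2.resize(c["pixels"][160:290,220:470],None,fx=3,fy=3,interpolation=2))
E
```

```text
top mag cap 0.4783 -0.2284 r 0.0254 0.1866
  shoulder ((0.47677451372146606, -0.2277335226535797), (0.07971203327178955, 0.08296983689069748), 30.51918601989746)
  line dir -21.8 57 [ 0.484 -0.231]
top yel cap 0.4596 0.0153 r 0.0252 0.1863
  shoulder ((0.45972514152526855, 0.014401830732822418), (0.0814819261431694, 0.08267965912818909), 16.364831924438477)
  line dir 28.9 56 [0.467 0.02 ]
top tray ((0.5616577863693237, 0.2215138077735901), (0.1700195074081421, 0.17034544050693512), 2.3457579612731934)
scene mag cap 0.4811 -0.2271 r 0.0254 0.1863
  shoulder ((0.4856605529785156, -0.2244160920381546), (0.0668320506811142, 0.07618182897567749), 30.087146759033203)
  line dir 41.0 10 [ 0.488 -0.221]
scene yel cap 0.4626 0.0171 r 0.026 0.1862
  shoulder ((0.4652799963951111, 0.016232021152973175), (0.07779040187597275, 0.07193034142255783), 17.122238159179688)
  line dir 13.8 14 [0.475 0.02 ]
scene tray ((0.5545697212219238, 0.22248855233192444), (0.19121412932872772, 0.16981451213359833), 2.2511215209960938)
```

View pics/crop.png

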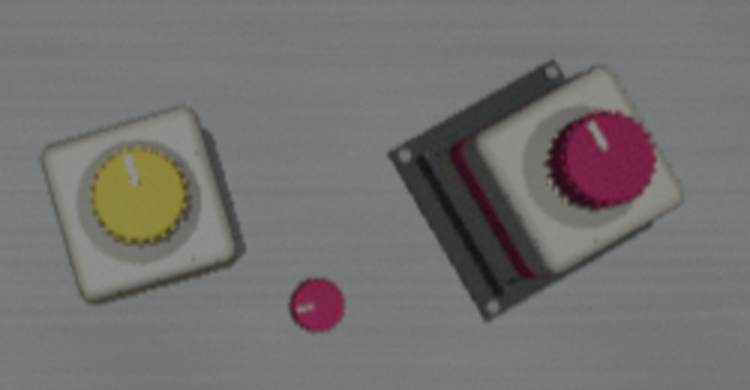

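The crop confirms it: the large ribbed magenta cap sits on the cradled canister, with its line at about +30° yaw matching the canister. The small magenta knob on the bench is the decoy. The cap centre is about (0.479,-0.228), the tray (0.561,0.222). Next I move above the cap, staying high.

```bash
python3 -m creep '[[-1,-0.02,-0.024,-0.032,0,0,0],[-1,-0.02,-0.047,-0.064,0,0,0],[-1,-0.02,-0.071,-0.096,0,0,0],[-1,-0.02,-0.095,-0.129,0,0,0],[-1,-0.02,-0.119,-0.161,0,0,0],[-1,-0.02,-0.142,-0.193,0,0,0],[-1,-0.02,-0.166,-0.225,0,0,0],[-1,-0.02,-0.19,-0.257,0,0,0],[-1,-0.02,-0.214,-0.289,0,0,0],[-1,-0.02,-0.237,-0.321,0,0,0],[-1,-0.02,-0.261,-0.354,0,0,0],[-1,-0.02,-0.285,-0.386,0,0,0],[-1,-0.02,-0.285,-0.386,0,0,0],[-1,-0.02,-0.285,-0.386,0,0,0]]' 90
python3 - <<'E'
from h import *
s=ctrl.sense();print(np.round(s["q"],3),np.round(s["position"],4));print(R.from_rotvec(s["tcp_rot"]).as_matrix().round(3))
c=ctrl.camera("wrist");np.save("w1.npy",c,allow_pickle=True);print(c["T_tool_cam"].round(3),c["fx"],c["cx"],c["cy"])
cv2.imwrite("pics/w1.png",c["pixels"])
E
```

```text
time_s: 1.27
position: [0.4812, -0.2247, 0.2512]
tcp_rot: [2.049, 0.332, -2.048]
force: [-0.4, -0.1, -0.6]
opening: 0.996
[ 0.938  0.298 -0.659  1.821  0.203  1.091 -1.044] [ 0.4812 -0.2247  0.2512]
[[ 0.     0.315 -0.949]
 [ 0.001 -0.949 -0.315]
 [-1.    -0.001 -0.001]]
[[ 0.    -0.319  0.948 -0.143]
 [ 1.     0.001  0.     0.   ]
 [-0.001  0.948  0.319 -0.082]
 [ 0.     0.     0.     1.   ]] 325.19226210127806 279.9352770804774 205.85605906158435
```

View pics/w1.png

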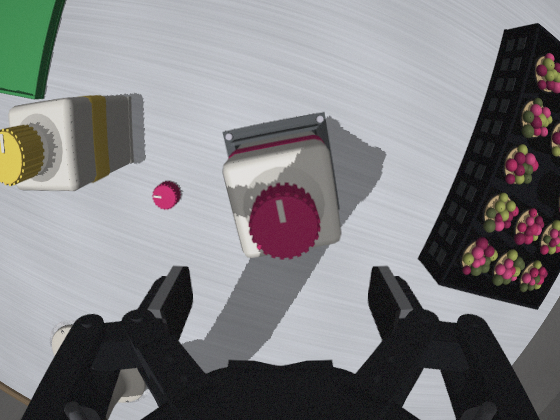

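The wrist view shows the cap at (285,222) with its line pointing up, the yellow spare on the left at (15,155), and the jaws open on either side. Next I get the cap centre from this view.

```bash
cat >> h.py <<'E'
def wworld(c,s):
    z=c["z_map"].astype(float);v,u=np.mgrid[:420,:560];dx=u-c["cx"];dy=v-c["cy"];r=np.hypot(dx,dy)+1e-9
    t=np.tan(np.minimum(r/c["fx"],1.4))
    p=np.stack([dx/r*t*z,dy/r*t*z,z],-1)
    T=np.array(c["T_tool_cam"]);p=p@T[:3,:3].T+T[:3,3]
    return p@R.from_rotvec(s["tcp_rot"]).as_matrix().T+s["position"]
def capfit(W,c,z0,x,y,dz=.005):
    h=cv2.cvtColor(c["pixels"],cv2.COLOR_BGR2HSV)
    m=(abs(W[...,2]-z0)<dz)&(np.hypot(W[...,0]-x,W[...,1]-y)<.045)&(c["z_map"]>0)
    (cx,cy),r=cv2.minEnclosingCircle(W[m][:,:2].astype(np.float32))
    wl=m&(h[...,1]<110)&(h[...,2]>90)&(np.hypot(W[...,0]-cx,W[...,1]-cy)<.022)
    p=W[wl][:,:2];print("cap",round(cx,4),round(cy,4),"r",round(r,4),"z",np.median(W[m][:,2]).round(4),"line yaw",np.degrees(np.arctan2(*(p.mean(0)-[cx,cy])[::-1])).round(1),len(p))
E
python3 - <<'E'
from h import *
c=np.load("w1.npy",allow_pickle=True).item();s=ctrl.sense();W=wworld(c,s)
for dz in(.003,.005):capfit(W,c,.187,.479,-.228,dz)
E
```

```text
cap 0.4774 -0.2314 r 0.0258 z 0.1872 line yaw 29.0 157
cap 0.4774 -0.2312 r 0.0258 z 0.1872 line yaw 28.2 157
```

```bash
python3 -m creep '[[-1,0.015,0.002,0.003,0,0,0],[-1,0.03,0.002,0.003,0,0,0],[-1,0.04,0.002,0.003,0,0,0],[-1,0.04,0.002,0.003,0,0,0],[-1,0.04,0.002,0.003,0,0,0]]'
python3 - <<'E'
from h import *
s=ctrl.sense();print(s["position"]);c=ctrl.camera("wrist");W=wworld(c,s);capfit(W,c,.187,.478,-.23);s=ctrl.sense();print(np.round(s["position"],4),np.round(s["joint_vel"],3))
E
```

```text
time_s: 1.73
position: [0.4766, -0.2317, 0.2108]
tcp_rot: [2.052, 0.324, -2.055]
force: [-0.6, 0.2, -0.2]
opening: 0.995
[ 0.47661959 -0.23174566  0.21079954]
cap 0.479 -0.2286 r 0.0258 z 0.1875 line yaw 28.9 229
[ 0.4774 -0.2316  0.2115] [-0.005 -0.011 -0.008 -0.013  0.002 -0.002 -0.002]
```

```bash
python3 -m creep '[[-1,0.02,0,0,0,0,0],[-1,0.04,0,0,0,0,0],[-1,0.052,0,0,0,0,0],[-1,0.06,0,0,0,0,0],[-1,0.06,0,0,0,0,0],[-1,0.06,0,0,0,0,0],[1,0.06,0,0,0,0,0],[1,0.06,0,0,0,0,0],[1,0.06,0,0,0,0,0],[1,0.06,0,0,0,0,0],[1,0.06,0,0,0,0,0],[1,0.06,0,0,0,0,0],[1,0.06,0,0,0,0,0],[1,0.06,0,0,0,0,0],[1,0.06,0,0,0,0,0],[1,0.06,0,0,0,0,0]]' 90
python3 - <<'E'
from h import *
s=ctrl.sense();print(np.round(s["force"],1),np.round(s["wrist_torque"],2),np.round(s["q"],2))
c=ctrl.camera("wrist");cv2.imwrite("pics/w2.png",c["pixels"])
E
```

```text
time_s: 3.12
position: [0.4783, -0.23, 0.1527]
tcp_rot: [2.053, 0.325, -2.051]
force: [-1.8, 4.1, 6.9]
opening: 0.567
[-1.8  4.1  6.9] [ 0.67  0.46 -0.05] [ 0.9   0.42 -0.61  1.92  0.3   0.9  -1.12]
```

View pics/w2.png

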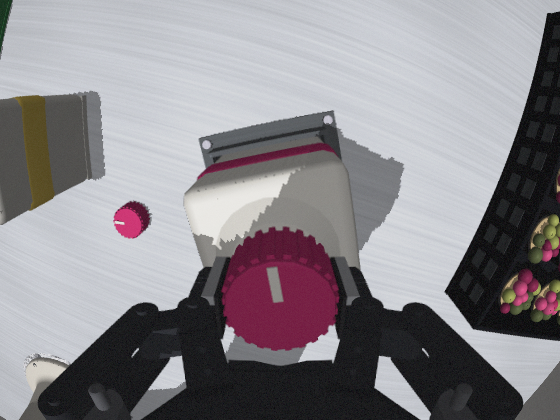

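The grip closed at about 48 mm, with the pads centred on the cap. The line is visible at (275,285) and the contact force is small. Now the twist: 82° anticlockwise, which is minus about tool x.

```bash
python3 -m creep '[[1,0.06,0,0,0,0,0]]' >/dev/null --help 2>&1 | head -1; python3 -c "
from h import *
print(ctrl.sense()['position'],ctrl.sense()['time_s'])"
```

```text
[ 0.47828662 -0.23007358  0.15267368] 3.1667
```

That last call was a careless mistake of mine. It was refused, because neither the pose nor the clock changed. Now the real twist.

```bash
python3 -m creep '[[1,0,0,0,-0.12,0,0],[1,0,0,0,-0.24,0,0],[1,0,0,0,-0.36,0,0],[1,0,0,0,-0.48,0,0],[1,0,0,0,-0.6,0,0],[1,0,0,0,-0.72,0,0],[1,0,0,0,-0.84,0,0],[1,0,0,0,-0.96,0,0],[1,0,0,0,-1.08,0,0],[1,0,0,0,-1.2,0,0],[1,0,0,0,-1.32,0,0],[1,0,0,0,-1.44,0,0],[1,0,0,0,-1.44,0,0],[1,0,0,0,-1.44,0,0],[1,0,0,0,-1.44,0,0]]' 90
python3 - <<'E'
from h import *
s=ctrl.sense();print(np.round(s["force"],1),np.round(s["wrist_torque"],2),np.round(s["q"],2));print(R.from_rotvec(s["tcp_rot"]).as_matrix().round(3))
c=ctrl.camera("wrist");cv2.imwrite("pics/w3.png",c["pixels"]);capfit(wworld(c,s),c,.187,.478,-.23)
E
```

```text
time_s: 4.42
position: [0.4789, -0.2312, 0.1527]
tcp_rot: [1.073, 1.287, -1.072]
force: [-0.0, 1.8, 5.7]
opening: 0.564
[-0.   1.8  5.7] [0.08 0.05 0.01] [ 1.13  0.52 -0.93  1.91  0.51  0.96  0.14]
[[ 0.002  0.983  0.182]
 [-0.001  0.182 -0.983]
 [-1.     0.002  0.002]]
cap 0.4775 -0.2249 r 0.0379 z 0.1875 line yaw 115.6 407
```

View pics/w3.png

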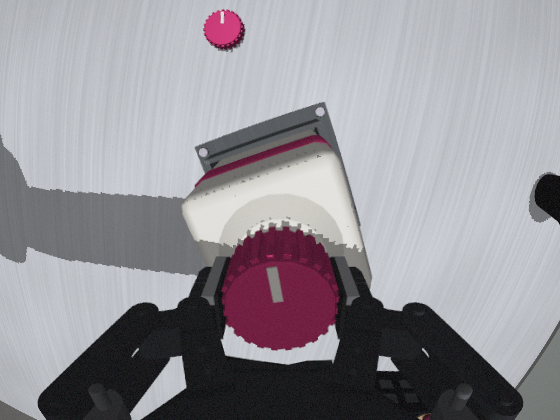

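The line hasn't moved in the gripper frame, still at (275,285), so nothing slipped. The cap turned about 82–86° (line yaw 29° → 115°) and its height is unchanged. Now I lift straight up.

```bash
python3 -m creep '[[1,-0.008,0,0,0,0,0],[1,-0.02,0,0,0,0,0],[1,-0.04,0,0,0,0,0],[1,-0.07,0,0,0,0,0],[1,-0.1,0,0,0,0,0],[1,-0.11,0,0,0,0,0],[1,-0.11,0,0,0,0,0],[1,-0.11,0,0,0,0,0]]' 90
python3 - <<'E'
from h import *
s=ctrl.sense();print(np.round(s["force"],1),np.round(s["wrist_torque"],2),np.round(s["q"],2))
c=ctrl.camera("scene");cv2.imwrite("pics/s2.png",cv2.resize(c["pixels"][60:280,80:380],None,fx=2,fy=2))
E
```

```text
time_s: 5.13
position: [0.4773, -0.2313, 0.2617]
tcp_rot: [1.073, 1.289, -1.075]
force: [-0.4, 0.0, -0.4]
opening: 0.561
[-0.4  0.  -0.4] [-0.04  0.09  0.05] [ 1.23  0.39 -1.04  1.8   0.37  1.16  0.26]
```

View pics/s2.png

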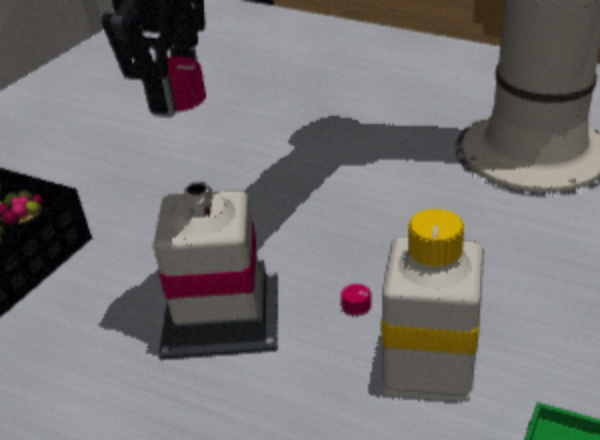

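The cap is off: the bare neck shows at (200,190) and the cap is in the jaws at (185,83). Now I carry it to above the tray.

```bash
python3 -m creep '[[1,0,0.007,-0.018,0,0,0],[1,0,0.02,-0.053,0,0,0],[1,0,0.033,-0.088,0,0,0],[1,0,0.047,-0.123,0,0,0],[1,0,0.06,-0.158,0,0,0],[1,0,0.073,-0.193,0,0,0],[1,0,0.087,-0.228,0,0,0],[1,0,0.1,-0.263,0,0,0],[1,0,0.113,-0.298,0,0,0],[1,0,0.127,-0.333,0,0,0],[1,0,0.14,-0.368,0,0,0],[1,0,0.153,-0.403,0,0,0],[1,0,0.16,-0.421,0,0,0],[1,0,0.163,-0.429,0,0,0],[1,0,0.163,-0.429,0,0,0],[1,0,0.163,-0.429,0,0,0],[1,0,0.163,-0.429,0,0,0]]' 90
python3 - <<'E'
from h import *
s=ctrl.sense();print(np.round(s["q"],2));print(R.from_rotvec(s["tcp_rot"]).as_matrix().round(3))
c=ctrl.camera("wrist");cv2.imwrite("pics/w4.png",c["pixels"])
W=wworld(c,s);h=cv2.cvtColor(c["pixels"],cv2.COLOR_BGR2HSV);m=(cv2.inRange(h,(40,90,30),(85,255,255))>0)&(c["z_map"]>0)&(abs(W[...,2])<.04)
print(cv2.minAreaRect(W[m][:,:2].astype(np.float32)))
E
```

```text
time_s: 6.6
position: [0.5598, 0.2182, 0.2603]
tcp_rot: [1.073, 1.289, -1.077]
force: [-0.9, 0.1, -1.2]
opening: 0.564
[ 0.3   0.54 -1.01  1.63  0.48  1.24 -0.62]
[[-0.001  0.984  0.18 ]
 [-0.002  0.18  -0.984]
 [-1.    -0.002  0.002]]
((0.5623903274536133, 0.22262606024742126), (0.16931836307048798, 0.16923215985298157), 2.19638991355896)
```

View pics/w4.png

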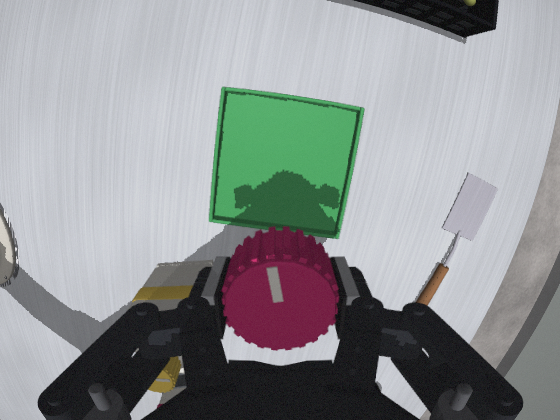

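The cap is held upright above the tray. The tray is re-measured at (0.562,0.2225), within about 4 mm of the TCP. Now I lower it to about 6 mm above the floor.

```bash
python3 -m creep '[[1,0.015,0,0,0,0,0],[1,0.045,0,0,0,0,0],[1,0.075,0,0,0,0,0],[1,0.105,0,0,0,0,0],[1,0.135,0,0,0,0,0],[1,0.165,0,0,0,0,0],[1,0.195,0,0,0,0,0],[1,0.22,0,0,0,0,0],[1,0.24,0,0,0,0,0],[1,0.25,0,0,0,0,0],[1,0.253,0,0,0,0,0],[1,0.253,0,0,0,0,0],[1,0.253,0,0,0,0,0]]' 90
```

```text
time_s: 7.73
position: [0.5608, 0.2206, 0.0096]
tcp_rot: [1.075, 1.289, -1.073]
force: [0.5, -0.2, -0.5]
opening: 0.56
```

```bash
python3 -m creep '[[1,0.002,0,0,0,0,0],[1,0.004,0,0,0,0,0],[1,0.005,0,0,0,0,0],[1,0.006,0,0,0,0,0],[1,0.006,0,0,0,0,0],[1,0.006,0,0,0,0,0]]' 60
```

```text
time_s: 8.23
position: [0.5601, 0.2207, 0.0026]
tcp_rot: [1.074, 1.29, -1.073]
force: [0.2, -0.4, 1.5]
opening: 0.561
```

```bash
python3 -m creep '[[1,0.001,0,0,0,0,0],[1,0.002,0,0,0,0,0],[1,0.002,0,0,0,0,0]]' 30
```

```text
time_s: 8.48
position: [0.5601, 0.2208, 0.0025]
tcp_rot: [1.073, 1.288, -1.073]
force: [-4.4, -3.6, 18.8]
opening: 0.566
```

The cap is on the floor. I ease off, open the jaws, then go straight up.

```bash
python3 -m creep '[[1,-0.0015,0,0,0,0,0],[1,-0.0015,0,0,0,0,0],[-1,-0.0015,0,0,0,0,0],[-1,-0.0015,0,0,0,0,0],[-1,-0.0015,0,0,0,0,0],[-1,-0.0015,0,0,0,0,0],[-1,-0.0015,0,0,0,0,0],[-1,-0.0015,0,0,0,0,0],[-1,-0.0015,0,0,0,0,0],[-1,-0.0015,0,0,0,0,0],[-1,-0.015,0,0,0,0,0],[-1,-0.04,0,0,0,0,0],[-1,-0.08,0,0,0,0,0],[-1,-0.12,0,0,0,0,0],[-1,-0.16,0,0,0,0,0],[-1,-0.2,0,0,0,0,0],[-1,-0.22,0,0,0,0,0],[-1,-0.22,0,0,0,0,0],[-1,-0.22,0,0,0,0,0]]' 30
python3 - <<'E'
from h import *
s=ctrl.sense();c=ctrl.camera("wrist");capfit(wworld(c,s),c,.037,.561,.2215,.006)
t=ctrl.camera("top");capfit(world(t),t,.186,.46,.015)
b=ctrl.camera("scene");cv2.imwrite("pics/end.png",np.hstack([b["pixels"][120:400,100:460],c["pixels"][60:340,120:480]]))
E
```

```text
time_s: 10.07
position: [0.5604, 0.2211, 0.2226]
tcp_rot: [1.075, 1.288, -1.071]
force: [-0.8, 0.1, 0.2]
opening: 1.0
cap 0.5595 0.2215 r 0.0252 z 0.0364 line yaw 107.5 72
cap 0.0 0.0 r 0.0 z nan line yaw nan 0
  return _methods._mean(a, axis=axis, dtype=dtype,
  ret = ret.dtype.type(ret / rcount)
h.py:20: RuntimeWarning: Mean of empty slice.
  p=W[wl][:,:2];print("cap",round(cx,4),round(cy,4),"r",round(r,4),"z",np.median(W[m][:,2]).round(4),"line yaw",np.degrees(np.arctan2(*(p.mean(0)-[cx,cy])[::-1])).round(1),len(p))
  ret = um.true_divide(
```

View pics/end.png

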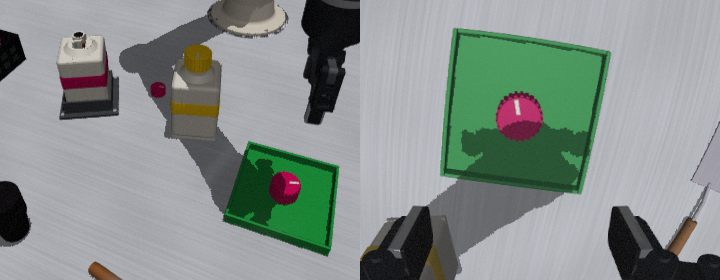

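The cap stands upright in the tray, line up, at (0.5595,0.2215) with its top at 0.036, and the jaws are clear. The arm hid the spare from the top camera, so I check it in the scene view and then hand in.

```bash
python3 - <<'E'
from h import *
c=ctrl.camera("scene");capfit(world(c),c,.186,.46,.015)
capfit(*(lambda o:(world(o),o))(np.load("scene.npy",allow_pickle=True).item()),.186,.46,.015)
print(ctrl.sense()["time_s"],ctrl.hand_in())
E
```

```text
cap 0.463 0.0166 r 0.0265 z 0.1863 line yaw 15.6 13
cap 0.4626 0.0171 r 0.026 z 0.1862 line yaw 13.8 14
the job is handed in; nothing more can be done
10.2667 None
```

The magenta cap is off the clamped canister and standing upright near the middle of the green tray. I handed the job in at 10.3 s.

- **Twist:** I gripped the cap at 90 N and turned it about 82° anticlockwise while it sat on the neck. The white line stayed put in the gripper view and its measured direction went from 29° to about 110° (107–116° across readings), so it did not slip.
- **Lift and placing:** The lift met no resistance and left the bare neck showing. The cap ended at (0.560, 0.222) with its top 36 mm above the bench, about 2 mm from the tray's centre. It touched down with about 19 N at the wrist.
- **Spare canister:** In the scene camera, its yellow cap reads the same position before and after, within 1 mm. The arm hid it from the top camera at the end, so that check gave nothing.
- **Robot:** At hand-in the gripper was open, about 0.2 m above the cap, and touching nothing.

One mistyped move command early on was refused; neither the pose nor the clock changed.

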